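# Shut the air valve under the sliding cover

## Robot

A 6-joint arm with a two-finger parallel gripper is mounted at the origin on the work surface. World frame = base frame: x ahead of the robot, y to its left, z up, the work surface at z = 0. Lengths are in m, angles in degrees, forces in N, time in s.
With the tool pointing down it reaches from about 0.25 to 0.725 m from the base axis. Payload 4 kg.
Tool frame: the origin (TCP) lies at the very end of the fingers, on their centre line; the grasp point (between the pads) lies 19 mm behind it; z points along the fingers, x is the direction in which the jaws open and shut, and the axes are right-handed (so a half turn about z gives the same grasp; the last joint's range is limited). The gripper opens to 85 mm and grips with 20 to 120 N. Pads are 22 mm wide; open, the fingers measure 114 mm over their backs; the gripper's body (76 mm by 85 mm) begins 54 mm behind the grasp point. The pads swing forward as they close: fully open they stand 13 mm farther back than shut.
Start: joints at [73.167, 13.785, 0.286, 76.501, 0, 90], TCP at [0.145, 0.479, 0.231] pointing down, gripper open.
Joint ranges: [-155.79, 155.79], [-60.16, 107.12], [-62.33, 73.08], [-114, 123.19], [-81.49, 82.49], [-180, 180]. Speed limits (degrees/s): [159.86, 159.86, 180, 180, 180, 180].

## Interface

Orientations are given as [roll, pitch, yaw] about the fixed x, y, z axes, in that order (R = Rz(yaw) Ry(pitch) Rx(roll)).
In Python, from workcell import readout, eyes, ctrl gives the robot as it stands. The module is installed in compiled form; this text tells all that it offers.
- The arm moves only by the tool send_rows, never from a script. Its argument "plan" is a list of rows, each an object of numbers: "wx", "wy", "wz": the turn, a rotation vector about the world's x, y, z in degrees; "dx", "dy", "dz": the shift along the world's x, y, z in m; "gripper": the closure, from -1 (fully open) to 1 (shut). A call has 1 to 20 rows; each row is the pose to reach, as a shift and turn from the pose commanded when the call began; what a row does not reach only later rows make up. A row lasts 1/12 s, in which the tool goes at most 41.7 mm and 7.16 degrees, less where a joint would pass 70% of its speed; a pose out of reach is approached as far as the arm can. A call with a gripper value outside its range is refused whole. The fingers move at their own pace and stop on an object; "grip_force" is the grip in N (left out, the last holds). Time passes only in rows, so rows that repeat a pose let the fingers close. It gives the time, the measured TCP pose, the force and the opening at its end, in the units of the state.
- readout.sense(): the state, without advancing time (a new reading comes with each control period).
- eyes.camera(name): name is "scene" or "top" or "wrist"; returns the picture (384x512x3 uint8, red, green, blue); there is no depth.
- eyes.camera_params(name): a dict with "intrinsics" (3x3 intrinsics, pixels), "T" (4x4, takes a point from camera to world coordinates); the wrist camera has in their place "T_tool_cam" (4x4, takes a point from camera to tool coordinates, whose origin is the TCP and whose axes are the tool frame's). Camera axes: x right, y down, z forward; pixel columns grow to the right and rows downward; lengths in m; the calibration is good to about 2 mm. A picture is of the moment at which its call begins: read the wrist's pose just before it. camera_params takes no time and is no camera call.
- ctrl.job_done(): hands the job in, once; it reports no verdict.
The state is a dict: "time_s": time; "qpos": joint angles; "qd": joint speeds; "joint_efforts": joint torques, N m; "position": TCP position; "eef_rot": TCP orientation; "wrist_force": force on the tool from outside, world axes, zero at the start; "wrist_torque": the same for the moment, N m; "width": finger opening in m.
Only numpy, scipy, OpenCV 4.12 (cv2) and the standard library are available. Lean on these libraries where they do the work, as an engineer would, in place of code of your own. Each camera call takes 0.05 s, during which the arm holds its last target.

## Task

The measuring machine's air has to be turned off: with the fingertips push the loose cover plate of the grey air service box by its bar, sliding it along its guides all the way to the end stop on the robot's left so that the valve well lies open. Then push the valve handle with the round disc end through its quarter turn until it is fully shut. Lift nothing, keep the cover flat in its guides and at its stop, leave the plain straight handle as it is, disturb none of the things standing about, and finish clear of everything.

Things in the scene. Friction and masses are not known exactly. Their poses are not given: they have to be found in the camera images.
- service_box: Fixed grey box, 190 (own x) x 524 (own y) mm, origin at the centre of its underside on the table; own y points roughly to the robot's left. Two rims along y, tops at 70 mm height, carry the cover; steel guide ribs (inner faces at x = +-87 mm) and end stops (inner faces at y = +-250 mm) rise to 80 mm. Behind: fixed manifold block 50 mm high, x 95 to 165 mm, gauges standing on it.
- well (a point): Centre of the open valve well, at floor level (10 mm above the table), box x 0, y -120 mm. The well spans box x -75 to +75 mm and y -245 to +5 mm; axes as the box's. From y = +5 mm on the box is filled to a blank deck, 66 mm high, over which the cover parks.
- cover: Loose aluminium plate 170 (x) x 250 (y) x 6 mm, 0.5 to 0.75 kg, flat on the rims between the guide ribs (2 mm play a side). Origin at the centre of its underside, 70 mm above the table; axes as the box's. Starts with its centre at box y -124 to -105 mm, hiding both valves; at the far stop it is at y = +125 mm. Friction only, under 10 N.
- cover_bar (a point): Centre of the upright bar on the cover, fixed across its middle: 100 mm along x, 12 mm thick along y, rising 24 mm above the cover's top face (76 to 100 mm above the table); this point is 18 mm above the cover's underside.
- marked_handle (a joint): Angle of the marked valve's handle (round disc end) about its upright pivot. 0 = open, pointing along the box's own -x (to the robot); turns clockwise seen from above; 1.57 = shut, against a stop, pointing along the box's own +y. Starts at 0 to 0.2. Dry friction 0.15 N m (3 to 4 N at the disc); stays where it is left.
- marked_end (a point): Centre of the marked handle's disc: 30 mm diameter, 12 mm thick, steel, 45 mm from the pivot, at the end of a 12 mm wide arm; the handle lies from 46 to 58 mm above the table (this point at 52 mm).
- marked_pivot (a point): On the marked handle's pivot axis, 52 mm above the table (mid-height of the handle), at box x = +30 mm, y = -175 or -80 mm: the marked and plain valves may be in either place. Under each handle are a 30 mm square brass body and a pipe along box x, all below 36 mm height except the 12 mm stem on the axis.
- plain_handle (a joint): Angle of the other valve's handle, same values and motion; it must be left alone. Starts at 0 to 0.2.
- plain_end (a point): Point on the plain handle 45 mm from its pivot; that handle is a straight steel bar, 60 mm long from the pivot, 12 mm wide, 12 mm thick, at the same height, with a square end and no disc.
- ring_gauge: Bystander: steel ring, 52 mm across, 18 mm high, standing on the manifold block behind the box.
- plug_gauge: Bystander: upright steel cylinder 22 mm across, 45 mm high, standing on the manifold block.
- gauge_block: Bystander: steel slip gauge 9 x 35 x 30 mm, standing on the manifold block.
- bracket: Bystander: machined aluminium bracket, 60 x 50 mm, 53 mm high, on the table in front of the box.
- screwdriver: Bystander: screwdriver 170 mm long lying on the table in front of the box.
- wipe_bottle: Bystander: closed white bottle, 54 mm across, 140 mm high, on the table beyond the box's left (+y) end.
- ref_ball: Bystander: white 25 mm ball on a dark stem and 48 mm foot, 80 mm high, on the table beyond the box's right (-y) end.

How it is judged:
By the outcome, as a careful person would: the job done as asked, in the order asked, and still so for the second after the job is handed in, with the robot touching nothing.
It also fails if it takes over 51 s, if anything falls off the work surface, if the arm or the gripper's body presses on something with over 40 N, if the wrist force passes 120 N, or if a joint passes its speed limit or range.

## Working session

There is one attempt and no reset: what is moved stays moved. The work goes in short steps, Python scripts to look and compute and a tool call to move; the robot and the scene stay as the last step left them, time stands still between calls to the robot, and variables do not carry over. Pictures are saved under pics/ and viewed, and the job is handed in when it is done.

Besides the shell and the picture viewer there is one more tool, called after "Emit:" as name([rows], argument=value, ...), one row to a line, values as JSON. send_rows: Moves the arm, as the interface text tells. Its arguments: {"type":"object","properties":{"plan":{"type":"array","items":{"type":"object","properties":{"wx":{"type":"number"},"wy":{"type":"number"},"wz":{"type":"number"},"dx":{"type":"number"},"dy":{"type":"number"},"dz":{"type":"number"},"gripper":{"type":"number"}}}},"grip_force":{"type":"number"}},"required":["plan"]}

```bash
mkdir -p pics; cat > h.py <<'E'
import numpy as np, cv2
from workcell import readout, eyes, ctrl
def snap(n,f):
    im=eyes.camera(n); cv2.imwrite('pics/'+f,cv2.cvtColor(im,cv2.COLOR_RGB2BGR)); return im
def ray(n,u,v,T=None):
    p=eyes.camera_params(n); K=np.array(p['intrinsics'])
    T=np.array(p['T']) if T is None else T
    d=T[:3,:3]@np.linalg.inv(K)@np.array([u,v,1.]); return T[:3,3],d
def onz(n,u,v,z,T=None):
    o,d=ray(n,u,v,T); return o+d*(z-o[2])/d[2]
def proj(n,P,T=None):
    p=eyes.camera_params(n); K=np.array(p['intrinsics'])
    T=np.array(p['T']) if T is None else T
    c=T[:3,:3].T@(np.array(P)-T[:3,3]); q=K@c; return q[:2]/q[2]
E
python3 - <<'E'
from h import *
s=readout.sense(); print(s)
for n in ('scene','top','wrist'): snap(n,n+'0.png'); print(n,eyes.camera_params(n))
E
```

```text
{'time_s': 0.0, 'qpos': array([ 7.31653969e+01,  1.38311687e+01,  2.12284114e-01,  7.65000362e+01,
       -6.17910635e-04,  9.00000748e+01]), 'qd': array([-0.01295189, -0.04100083, -0.01334163, -0.01837864, -0.02770201,
       -0.0112512 ]), 'joint_efforts': array([-1.21614779e-03, -3.72319865e+01,  2.52407777e+01,  1.71869964e-02,
       -6.72892065e-05, -1.48847846e-06]), 'position': array([0.14462489, 0.47796597, 0.23041239]), 'eef_rot': array([1.79999382e+02, 1.18920807e-01, 7.31653221e+01]), 'wrist_force': array([ 0.44128509,  0.78396571, -0.16468292]), 'wrist_torque': array([-0.03392299,  0.03685593, -0.00501214]), 'width': 0.08552829558891752}
scene {'intrinsics': array([[447.18644949,   0.        , 257.95465068],
       [  0.        , 447.18644949, 189.8851443 ],
       [  0.        ,   0.        ,   1.        ]]), 'T': array([[-0.44551796,  0.75829791, -0.47591809,  1.10206262],
       [ 0.89526838,  0.37564486, -0.23955262,  0.31974361],
       [-0.00287607, -0.53279942, -0.84623667,  1.06199502],
       [ 0.        ,  0.        ,  0.        ,  1.        ]])}
top {'intrinsi
[... 242 characters left out ...]
853,  0.00904152, -0.0155295 ,  0.0567476 ],
       [ 0.01377324, -0.16947848, -0.98543764,  1.29511804],
       [ 0.        ,  0.        ,  0.        ,  1.        ]])}
wrist {'intrinsics': array([[283.86220471,   0.        , 255.97109546],
       [  0.        , 283.86220471, 185.87503843],
       [  0.        ,   0.        ,   1.        ]]), 'T_tool_cam': array([[ 9.99999883e-01, -1.66681184e-04, -4.54487618e-04,
        -1.82370850e-04],
       [ 3.05856144e-04,  9.45267339e-01,  3.26296742e-01,
        -8.45427439e-02],
       [ 3.75224774e-04, -3.26296843e-01,  9.45267280e-01,
        -1.42779044e-01],
       [ 0.00000000e+00,  0.00000000e+00,  0.00000000e+00,
         1.00000000e+00]])}
```

View pics/scene0.png

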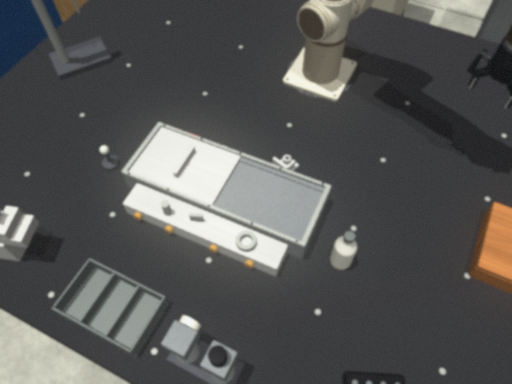

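View pics/top0.png

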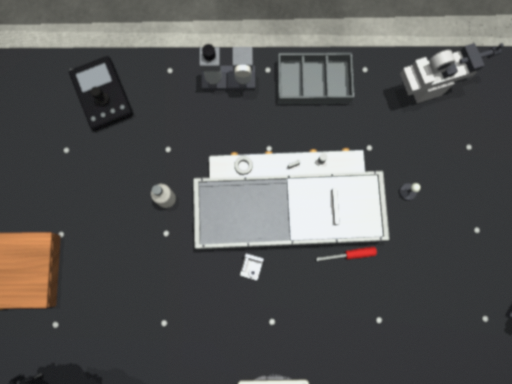

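Top view: box spans about cols 193–388, rows 172–248. The bar is at about (336,207), the deck is to the left, and the bracket (252,267) and screwdriver (347,255) are in front. Now I'll measure more closely.

```bash
python3 - <<'E'
from h import *
im=cv2.imread('pics/top0.png'); c=im[140:290,180:400]
cv2.imwrite('pics/topc.png',cv2.resize(c,None,fx=3.6,fy=3.6,interpolation=cv2.INTER_CUBIC))
im=cv2.imread('pics/scene0.png'); c=im[110:280,90:340]
cv2.imwrite('pics/scenec.png',cv2.resize(c,None,fx=3.2,fy=3.2,interpolation=cv2.INTER_CUBIC))
E
```

```text
(no output)
```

View pics/topc.png

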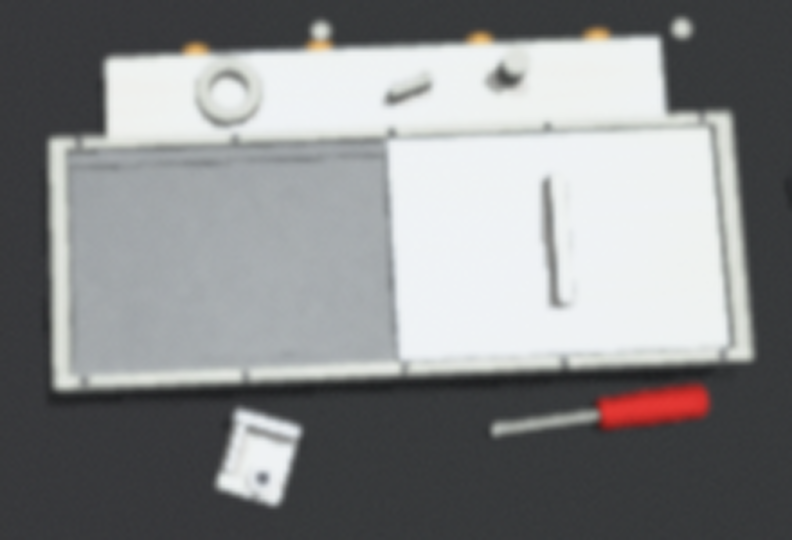

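View pics/scenec.png

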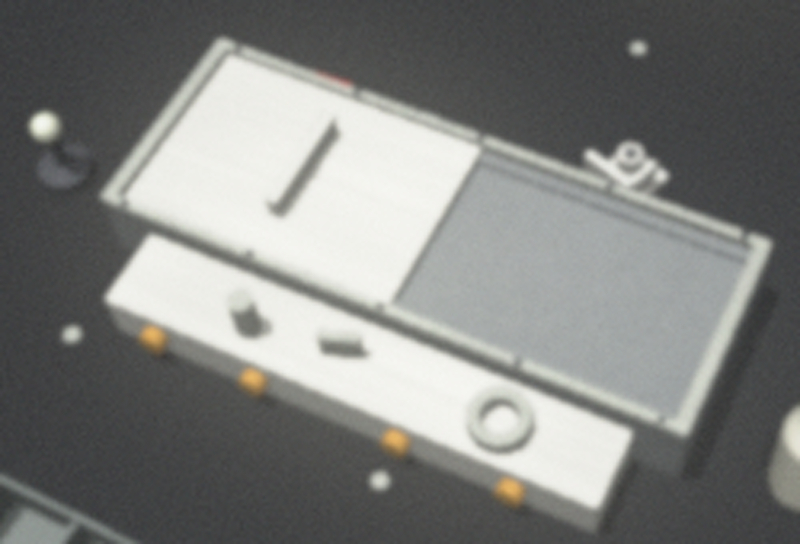

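```bash
python3 - <<'E'
from h import *
A={'top':[(48,138),(733,112),(754,358),(54,390)],'scene':[(690,435),(103,200),(220,38),(770,240)]}
loc=np.array([(95,262),(95,-262),(-95,-262),(-95,262)])/1000.
for n,(ox,oy,s) in {'top':(180,140,3.6),'scene':(90,110,3.2)}.items():
    f=lambda u,v,z:onz(n,(u+.5)/s-.5+ox,(v+.5)/s-.5+oy,z)[:2]
    P=np.array([f(u,v,.08) for u,v in A[n]])
    print(n,P.round(4).tolist(),np.linalg.norm(P-np.roll(P,-1,0),axis=1).round(4))
    lc=loc-loc.mean(0);pc=P-P.mean(0)
    U,_,V=np.linalg.svd(lc.T@pc);R=(U@V).T
    yaw=np.degrees(np.arctan2(R[1,0],R[0,0])); c=P.mean(0)
    print('yaw',yaw,'c',c, 'res',((pc-lc@R.T)*1000).round(1).tolist())
    for q in ([(546,178),(568,178),(574,304),(552,306)] if n=='top' else [(333,122),(272,210)]):
        w=f(*q,.1); print('bar',q,w.round(4),'box',(R.T@(w-c)).round(4))
    for q in ([(388,140),(400,362)] if n=='top' else [(482,152),(394,302)]):
        w=f(*q,.076); print('cov edge',(R.T@(w-c)).round(4))
    np.save('box_%s.npy'%n,[c[0],c[1],yaw])
E
```

```text
top [[0.6424, 0.215], [0.6584, -0.3129], [0.4684, -0.3175], [0.4501, 0.2081]] [0.5281 0.19   0.5259 0.1924]
yaw 1.8562759645358273 c [ 0.5548208  -0.05182264] res [[1.1, 1.9], [0.2, -2.2], [0.1, -0.7], [-1.3, 1.1]]
bar (546, 178) [ 0.6039 -0.1623] box [ 0.0455 -0.1121]
bar (568, 178) [ 0.6038 -0.179 ] box [ 0.0448 -0.1287]
bar (574, 304) [ 0.5084 -0.1795] box [-0.0506 -0.1261]
bar (552, 306) [ 0.507 -0.163] box [-0.0514 -0.1096]
cov edge [0.0848 0.0032]
cov edge [-0.0862  0.0036]
scene [[0.641, 0.2143], [0.6608, -0.3081], [0.469, -0.318], [0.4515, 0.2039]] [0.5227 0.1921 0.5222 0.1899]
yaw 2.163096838641253 c [ 0.55556336 -0.05195626] res [[0.4, 0.9], [0.4, 2.1], [-1.5, -0.6], [0.7, -2.4]]
bar (333, 122) [ 0.5177 -0.1681] box [-0.0422 -0.1147]
bar (272, 210) [ 0.6169 -0.1664] box [ 0.057  -0.1167]
cov edge [-0.081   0.0053]
cov edge [0.0817 0.0051]
```

Box centre is about (0.555,-0.052), yaw about 2°, cover centre at box y ≈ -0.120; sizes agree to 2 mm in both views. I'll move above the -y side of the bar with the fingers shut.

Emit:
send_rows([
  {"dx": 0.03,"dy": -0.05,"dz": 0,"wz": -5,"gripper": 1},
  {"dx": 0.05,"dy": -0.085,"dz": 0,"wz": -10,"gripper": 1},
  {"dx": 0.07,"dy": -0.12,"dz": 0,"wz": -15,"gripper": 1},
  {"dx": 0.09,"dy": -0.155,"dz": 0,"wz": -20,"gripper": 1},
  {"dx": 0.11,"dy": -0.19,"dz": 0,"wz": -25,"gripper": 1},
  {"dx": 0.13,"dy": -0.225,"dz": 0,"wz": -30,"gripper": 1},
  {"dx": 0.15,"dy": -0.26,"dz": 0,"wz": -35,"gripper": 1},
  {"dx": 0.17,"dy": -0.29,"dz": 0,"wz": -40,"gripper": 1},
  {"dx": 0.19,"dy": -0.32,"dz": 0,"wz": -44,"gripper": 1},
  {"dx": 0.21,"dy": -0.35,"dz": 0,"wz": -48,"gripper": 1},
  {"dx": 0.23,"dy": -0.385,"dz": 0,"wz": -52,"gripper": 1},
  {"dx": 0.25,"dy": -0.42,"dz": 0,"wz": -56,"gripper": 1},
  {"dx": 0.275,"dy": -0.455,"dz": 0,"wz": -60,"gripper": 1},
  {"dx": 0.3,"dy": -0.49,"dz": 0,"wz": -64,"gripper": 1},
  {"dx": 0.32,"dy": -0.525,"dz": 0,"wz": -67,"gripper": 1},
  {"dx": 0.345,"dy": -0.56,"dz": 0,"wz": -70,"gripper": 1},
  {"dx": 0.365,"dy": -0.595,"dz": 0,"wz": -71,"gripper": 1},
  {"dx": 0.385,"dy": -0.63,"dz": 0,"wz": -71,"gripper": 1},
  {"dx": 0.4,"dy": -0.66,"dz": 0,"wz": -71,"gripper": 1},
  {"dx": 0.415,"dy": -0.69,"dz": 0,"wz": -71,"gripper": 1},
])

```text
invalid input at $.plan[0]: expected keys wx, wy, wz, dx, dy, dz, gripper
```

Emit:
send_rows([
  {"dx": 0,"dy": 0,"dz": 0,"gripper": 1},
  {"dx": 0,"dy": 0,"dz": 0,"gripper": 1},
  {"dx": 0,"dy": 0,"dz": 0,"gripper": 1},
])

```text
invalid input at $.plan[0]: expected keys wx, wy, wz, dx, dy, dz, gripper
```

```bash
cat >> h.py <<'E'
from scipy.spatial.transform import Rotation as Ro
def wT():
    s=readout.sense(); M=np.eye(4); M[:3,:3]=Ro.from_euler('xyz',s['eef_rot'],degrees=True).as_matrix(); M[:3,3]=s['position']
    return M@np.array(eyes.camera_params('wrist')['T_tool_cam'])
C=np.array([.555,-.052]);YAW=np.radians(2.0)
RB=np.array([[np.cos(YAW),-np.sin(YAW)],[np.sin(YAW),np.cos(YAW)]])
def tobox(p): return RB.T@(np.array(p)[:2]-C)
def toworld(b): return RB@np.array(b)+C
E
python3 - <<'E'
from h import *
s=readout.sense();print(s['time_s'],s['position'],s['eef_rot'],s['wrist_force'],s['width'],tobox(s['position']))
np.save('T1.npy',wT()); snap('wrist','w1.png')
E
```

```text
0.15 [0.14466258 0.47813882 0.23061268] [-1.79999333e+02  9.15459345e-02  7.31663760e+01] [ 0.10040503 -0.85059006 -0.9708284 ] 0.08539868481403529 [-0.39158588  0.54413644]
```

View pics/w1.png

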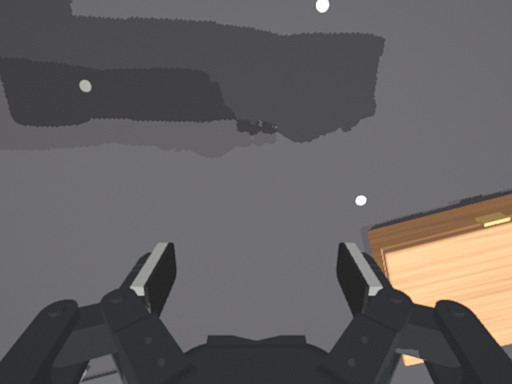

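All seven keys are required; nothing moved and the wrist view shows only the table. Resending.

Emit:
send_rows([
  {"dx": 0.02,"dy": -0.035,"dz": 0,"wx": 0,"wy": 0,"wz": -4,"gripper": 1},
  {"dx": 0.04,"dy": -0.07,"dz": 0,"wx": 0,"wy": 0,"wz": -8,"gripper": 1},
  {"dx": 0.06,"dy": -0.105,"dz": 0,"wx": 0,"wy": 0,"wz": -12,"gripper": 1},
  {"dx": 0.08,"dy": -0.14,"dz": 0,"wx": 0,"wy": 0,"wz": -16,"gripper": 1},
  {"dx": 0.1,"dy": -0.175,"dz": 0,"wx": 0,"wy": 0,"wz": -20,"gripper": 1},
  {"dx": 0.12,"dy": -0.21,"dz": 0,"wx": 0,"wy": 0,"wz": -24,"gripper": 1},
  {"dx": 0.14,"dy": -0.245,"dz": 0,"wx": 0,"wy": 0,"wz": -28,"gripper": 1},
  {"dx": 0.16,"dy": -0.28,"dz": 0,"wx": 0,"wy": 0,"wz": -32,"gripper": 1},
  {"dx": 0.18,"dy": -0.315,"dz": 0,"wx": 0,"wy": 0,"wz": -36,"gripper": 1},
  {"dx": 0.205,"dy": -0.35,"dz": 0,"wx": 0,"wy": 0,"wz": -40,"gripper": 1},
  {"dx": 0.23,"dy": -0.385,"dz": 0,"wx": 0,"wy": 0,"wz": -44,"gripper": 1},
  {"dx": 0.25,"dy": -0.42,"dz": 0,"wx": 0,"wy": 0,"wz": -48,"gripper": 1},
  {"dx": 0.27,"dy": -0.455,"dz": 0,"wx": 0,"wy": 0,"wz": -52,"gripper": 1},
  {"dx": 0.295,"dy": -0.49,"dz": 0,"wx": 0,"wy": 0,"wz": -56,"gripper": 1},
  {"dx": 0.32,"dy": -0.525,"dz": 0,"wx": 0,"wy": 0,"wz": -60,"gripper": 1},
  {"dx": 0.34,"dy": -0.56,"dz": 0,"wx": 0,"wy": 0,"wz": -64,"gripper": 1},
  {"dx": 0.36,"dy": -0.595,"dz": 0,"wx": 0,"wy": 0,"wz": -68,"gripper": 1},
  {"dx": 0.38,"dy": -0.63,"dz": 0,"wx": 0,"wy": 0,"wz": -71,"gripper": 1},
  {"dx": 0.4,"dy": -0.66,"dz": 0,"wx": 0,"wy": 0,"wz": -71,"gripper": 1},
  {"dx": 0.415,"dy": -0.69,"dz": 0,"wx": 0,"wy": 0,"wz": -71,"gripper": 1},
])

```text
time_s: 1.87
position: [0.5608, -0.2135, 0.2306]
eef_rot: [-180.0, 0.0, 2.1]
wrist_force: [1.3, 0.6, 0.7]
width: 0.0001
```

Emit:
send_rows([
  {"dx": 0,"dy": 0,"dz": 0,"wx": 0,"wy": 0,"wz": 0,"gripper": 1},
  {"dx": 0,"dy": 0,"dz": 0,"wx": 0,"wy": 0,"wz": 0,"gripper": 1},
  {"dx": 0,"dy": 0,"dz": 0,"wx": 0,"wy": 0,"wz": 0,"gripper": 1},
])

```text
time_s: 2.12
position: [0.5592, -0.2112, 0.2306]
eef_rot: [-179.9, 0.1, 2.1]
wrist_force: [-0.2, 1.1, 0.8]
width: -0.0002
```

```bash
python3 - <<'E'
from h import *
s=readout.sense();print(s['time_s'],s['position'],s['eef_rot'],s['wrist_force'],s['width'],tobox(s['position']))
np.save('T1.npy',wT()); snap('wrist','w2.png')
E
```

```text
2.1167 [ 0.55923521 -0.21115494  0.23059115] [-1.79938293e+02  9.01632516e-02  2.14553161e+00] [-0.21505051  1.056107    0.7970274 ] -0.00019126584679478935 [-0.0013218 -0.1592058]
```

View pics/w2.png

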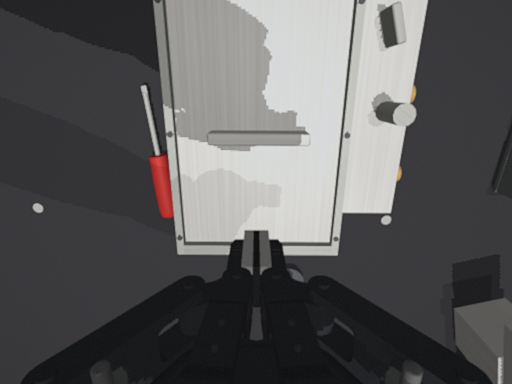

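Wrist view: bar at cols 208–310, rows 132–146; box ribs are parallel to the image; fingertips at (257,240). I'll cross-check the bar and guides.

```bash
python3 - <<'E'
from h import *
T=np.load('T1.npy')
for q,z in [((208,133),.1),((300,133),.1),((208,139),.1),((302,139),.1),((301,146),.076),((210,146),.076)]:
    print(q,tobox(onz('wrist',*q,z,T)).round(4))
for q,z in [((178,255),.08),((338,255),.08),((157,0),.08),((367,0),.08)]:
    print('corner',tobox(onz('wrist',*q,z,T)).round(4), onz('wrist',*q,z,T).round(4))
E
```

```text
(208, 133) [-0.048 -0.116]
(300, 133) [ 0.0401 -0.1158]
(208, 139) [-0.0483 -0.1217]
(302, 139) [ 0.0423 -0.1215]
(301, 146) [ 0.0455 -0.133 ]
(210, 146) [-0.0507 -0.1332]
corner [-0.0949 -0.2639] [ 0.4693 -0.3191  0.08  ]
corner [ 0.0961 -0.2632] [ 0.6602 -0.3117  0.08  ]
corner [-0.0907 -0.0011] [ 0.4644 -0.0562  0.08  ]
corner [ 0.0966 -0.0007] [ 0.6516 -0.0494  0.08  ]
```

Emit:
send_rows([
  {"dx": 0,"dy": 0,"dz": -0.03,"wx": 0,"wy": 0,"wz": 0,"gripper": 1},
  {"dx": 0,"dy": 0,"dz": -0.06,"wx": 0,"wy": 0,"wz": 0,"gripper": 1},
  {"dx": 0,"dy": 0,"dz": -0.09,"wx": 0,"wy": 0,"wz": 0,"gripper": 1},
  {"dx": 0,"dy": 0,"dz": -0.12,"wx": 0,"wy": 0,"wz": 0,"gripper": 1},
  {"dx": 0,"dy": 0,"dz": -0.135,"wx": 0,"wy": 0,"wz": 0,"gripper": 1},
  {"dx": 0,"dy": 0,"dz": -0.146,"wx": 0,"wy": 0,"wz": 0,"gripper": 1},
  {"dx": 0,"dy": 0,"dz": -0.146,"wx": 0,"wy": 0,"wz": 0,"gripper": 1},
  {"dx": 0,"dy": 0,"dz": -0.146,"wx": 0,"wy": 0,"wz": 0,"gripper": 1},
])

```text
time_s: 2.83
position: [0.5599, -0.2106, 0.086]
eef_rot: [180.0, -0.0, 2.2]
wrist_force: [-0.7, -0.3, 0.7]
width: -0.0
```

Emit:
send_rows([
  {"dx": 0,"dy": 0.005,"dz": 0,"wx": 0,"wy": 0,"wz": 0,"gripper": 1},
  {"dx": 0,"dy": 0.01,"dz": 0,"wx": 0,"wy": 0,"wz": 0,"gripper": 1},
  {"dx": 0,"dy": 0.015,"dz": 0,"wx": 0,"wy": 0,"wz": 0,"gripper": 1},
  {"dx": 0,"dy": 0.02,"dz": 0,"wx": 0,"wy": 0,"wz": 0,"gripper": 1},
  {"dx": -0.001,"dy": 0.025,"dz": 0,"wx": 0,"wy": 0,"wz": 0,"gripper": 1},
  {"dx": -0.001,"dy": 0.03,"dz": 0,"wx": 0,"wy": 0,"wz": 0,"gripper": 1},
  {"dx": -0.001,"dy": 0.035,"dz": 0,"wx": 0,"wy": 0,"wz": 0,"gripper": 1},
  {"dx": -0.001,"dy": 0.04,"dz": 0,"wx": 0,"wy": 0,"wz": 0,"gripper": 1},
])

```text
time_s: 3.5
position: [0.5595, -0.1725, 0.0864]
eef_rot: [179.8, -0.1, 2.1]
wrist_force: [0.2, -5.7, 4.4]
width: 0.0001
```

Emit:
send_rows([
  {"dx": -0.0003,"dy": 0.01,"dz": 0,"wx": 0,"wy": 0,"wz": 0,"gripper": 1},
  {"dx": -0.0007,"dy": 0.02,"dz": 0,"wx": 0,"wy": 0,"wz": 0,"gripper": 1},
  {"dx": -0.001,"dy": 0.03,"dz": 0,"wx": 0,"wy": 0,"wz": 0,"gripper": 1},
  {"dx": -0.0014,"dy": 0.04,"dz": 0,"wx": 0,"wy": 0,"wz": 0,"gripper": 1},
  {"dx": -0.0017,"dy": 0.05,"dz": 0,"wx": 0,"wy": 0,"wz": 0,"gripper": 1},
  {"dx": -0.002,"dy": 0.06,"dz": 0,"wx": 0,"wy": 0,"wz": 0,"gripper": 1},
  {"dx": -0.0025,"dy": 0.07,"dz": 0,"wx": 0,"wy": 0,"wz": 0,"gripper": 1},
  {"dx": -0.003,"dy": 0.08,"dz": 0,"wx": 0,"wy": 0,"wz": 0,"gripper": 1},
  {"dx": -0.003,"dy": 0.09,"dz": 0,"wx": 0,"wy": 0,"wz": 0,"gripper": 1},
  {"dx": -0.0035,"dy": 0.1,"dz": 0,"wx": 0,"wy": 0,"wz": 0,"gripper": 1},
  {"dx": -0.004,"dy": 0.11,"dz": 0,"wx": 0,"wy": 0,"wz": 0,"gripper": 1},
  {"dx": -0.004,"dy": 0.12,"dz": 0,"wx": 0,"wy": 0,"wz": 0,"gripper": 1},
  {"dx": -0.0045,"dy": 0.13,"dz": 0,"wx": 0,"wy": 0,"wz": 0,"gripper": 1},
  {"dx": -0.005,"dy": 0.14,"dz": 0,"wx": 0,"wy": 0,"wz": 0,"gripper": 1},
  {"dx": -0.005,"dy": 0.15,"dz": 0,"wx": 0,"wy": 0,"wz": 0,"gripper": 1},
  {"dx": -0.0055,"dy": 0.16,"dz": 0,"wx": 0,"wy": 0,"wz": 0,"gripper": 1},
  {"dx": -0.006,"dy": 0.17,"dz": 0,"wx": 0,"wy": 0,"wz": 0,"gripper": 1},
  {"dx": -0.006,"dy": 0.18,"dz": 0,"wx": 0,"wy": 0,"wz": 0,"gripper": 1},
  {"dx": -0.0065,"dy": 0.19,"dz": 0,"wx": 0,"wy": 0,"wz": 0,"gripper": 1},
  {"dx": -0.007,"dy": 0.2,"dz": 0,"wx": 0,"wy": 0,"wz": 0,"gripper": 1},
])

```text
time_s: 5.17
position: [0.5526, 0.0276, 0.0864]
eef_rot: [179.8, -0.1, 2.1]
wrist_force: [0.6, -6.1, 4.1]
width: 0.0001
```

```bash
python3 - <<'E'
from h import *
s=readout.sense();print(s['time_s'],s['position'],s['eef_rot'],s['wrist_force'],tobox(s['position']))
np.save('T2.npy',wT()); im=snap('top','t2.png')
c=cv2.imread('pics/t2.png')[140:290,180:400]
cv2.imwrite('pics/t2c.png',cv2.resize(c,None,fx=3.6,fy=3.6,interpolation=cv2.INTER_CUBIC))
snap('wrist','w3.png')
E
```

```text
5.1667 [0.5525571  0.027616   0.08639949] [ 1.79811777e+02 -1.26466720e-01  2.09506512e+00] [ 0.6331795  -6.08837124  4.10711723] [0.00033715 0.07965276]
```

View pics/t2c.png

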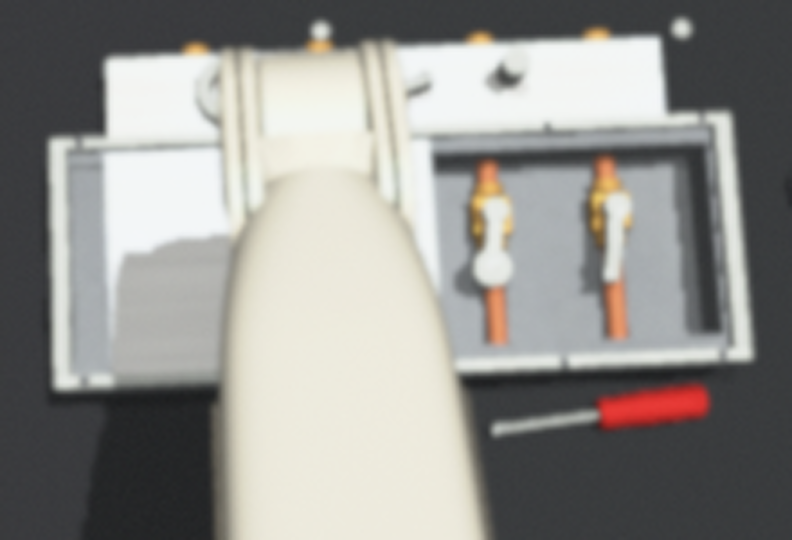

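View pics/w3.png

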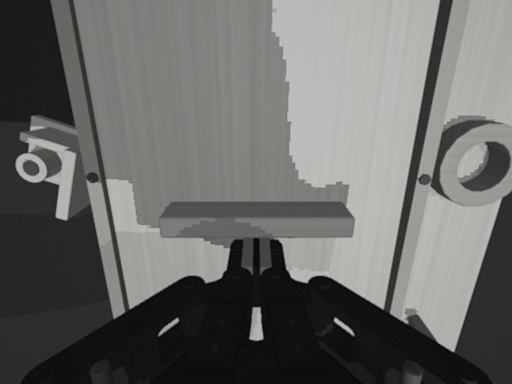

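Cover slides well; about 28 mm remain. Marked valve (disc at crop (492,267)) is the left one at y=-80. The plain one is at y=-175. Last stretch slowly.

Emit:
send_rows([
  {"dx": -0.0002,"dy": 0.005,"dz": 0,"wx": 0,"wy": 0,"wz": 0,"gripper": 1},
  {"dx": -0.0004,"dy": 0.01,"dz": 0,"wx": 0,"wy": 0,"wz": 0,"gripper": 1},
  {"dx": -0.0005,"dy": 0.015,"dz": 0,"wx": 0,"wy": 0,"wz": 0,"gripper": 1},
  {"dx": -0.0007,"dy": 0.018,"dz": 0,"wx": 0,"wy": 0,"wz": 0,"gripper": 1},
  {"dx": -0.0008,"dy": 0.02,"dz": 0,"wx": 0,"wy": 0,"wz": 0,"gripper": 1},
  {"dx": -0.0009,"dy": 0.022,"dz": 0,"wx": 0,"wy": 0,"wz": 0,"gripper": 1},
  {"dx": -0.0009,"dy": 0.024,"dz": 0,"wx": 0,"wy": 0,"wz": 0,"gripper": 1},
  {"dx": -0.0009,"dy": 0.025,"dz": 0,"wx": 0,"wy": 0,"wz": 0,"gripper": 1},
])

```text
time_s: 5.93
position: [0.551, 0.0524, 0.0856]
eef_rot: [179.9, -0.0, 2.1]
wrist_force: [-0.1, -5.7, 4.3]
width: 0.0002
```

Emit:
send_rows([
  {"dx": 0,"dy": 0.001,"dz": 0,"wx": 0,"wy": 0,"wz": 0,"gripper": 1},
  {"dx": 0,"dy": 0.002,"dz": 0,"wx": 0,"wy": 0,"wz": 0,"gripper": 1},
])

```text
time_s: 6.1
position: [0.551, 0.0543, 0.0856]
eef_rot: [179.9, -0.0, 2.1]
wrist_force: [0.0, -5.9, 3.9]
width: -0.0
```

Emit:
send_rows([
  {"dx": 0,"dy": 0.001,"dz": 0,"wx": 0,"wy": 0,"wz": 0,"gripper": 1},
  {"dx": 0,"dy": 0.002,"dz": 0,"wx": 0,"wy": 0,"wz": 0,"gripper": 1},
])

```text
time_s: 6.27
position: [0.5509, 0.055, 0.0856]
eef_rot: [179.7, -0.0, 2.1]
wrist_force: [-0.6, -11.1, 5.2]
width: -0.0002
```

Emit:
send_rows([
  {"dx": 0,"dy": 0.001,"dz": 0,"wx": 0,"wy": 0,"wz": 0,"gripper": 1},
  {"dx": 0,"dy": 0.001,"dz": 0,"wx": 0,"wy": 0,"wz": 0,"gripper": 1},
])

```text
time_s: 6.43
position: [0.5509, 0.055, 0.0857]
eef_rot: [179.6, 0.0, 2.0]
wrist_force: [0.3, -10.9, 4.8]
width: 0.0
```

```bash
python3 - <<'E'
from h import *
s=readout.sense();print(s['time_s'],s['position'],s['wrist_force'],tobox(s['position']))
E
```

```text
6.4333 [0.55088267 0.05502559 0.08565763] [  0.29587863 -10.86705601   4.78836384] [-0.00037968  0.10710408]
```

Position stalled with force rising to 11 N at TCP box y 0.107 (expected 0.108), so the cover is at its stop. Back off, lift and look at the well.

Emit:
send_rows([
  {"dx": 0,"dy": -0.01,"dz": 0,"wx": 0,"wy": 0,"wz": 0,"gripper": 1},
  {"dx": 0,"dy": -0.02,"dz": 0.0,"wx": 0,"wy": 0,"wz": 0,"gripper": 1},
  {"dx": 0,"dy": -0.03,"dz": 0.03,"wx": 0,"wy": 0,"wz": 0,"gripper": 1},
  {"dx": 0.001,"dy": -0.05,"dz": 0.06,"wx": 0,"wy": 0,"wz": 0,"gripper": 1},
  {"dx": 0.002,"dy": -0.08,"dz": 0.09,"wx": 0,"wy": 0,"wz": 0,"gripper": 1},
  {"dx": 0.004,"dy": -0.11,"dz": 0.11,"wx": 0,"wy": 0,"wz": 0,"gripper": 1},
  {"dx": 0.005,"dy": -0.14,"dz": 0.12,"wx": 0,"wy": 0,"wz": 0,"gripper": 1},
  {"dx": 0.006,"dy": -0.17,"dz": 0.12,"wx": 0,"wy": 0,"wz": 0,"gripper": 1},
  {"dx": 0.007,"dy": -0.2,"dz": 0.12,"wx": 0,"wy": 0,"wz": 0,"gripper": 1},
  {"dx": 0.008,"dy": -0.22,"dz": 0.12,"wx": 0,"wy": 0,"wz": 0,"gripper": 1},
  {"dx": 0.008,"dy": -0.237,"dz": 0.12,"wx": 0,"wy": 0,"wz": 0,"gripper": 1},
  {"dx": 0.008,"dy": -0.237,"dz": 0.12,"wx": 0,"wy": 0,"wz": 0,"gripper": 1},
  {"dx": 0.008,"dy": -0.237,"dz": 0.12,"wx": 0,"wy": 0,"wz": 0,"gripper": 1},
])

```text
time_s: 7.52
position: [0.5582, -0.179, 0.2044]
eef_rot: [-179.9, 0.1, 2.1]
wrist_force: [-0.7, 0.8, -1.6]
width: -0.0
```

```bash
python3 - <<'E'
from h import *
s=readout.sense();print(s['time_s'],s['position'],s['wrist_force'],tobox(s['position']))
np.save('T4.npy',wT()); snap('wrist','w4.png')
snap('top','t4.png');snap('scene','s4.png')
c=cv2.imread('pics/t4.png')[140:290,180:400]
cv2.imwrite('pics/t4c.png',cv2.resize(c,None,fx=3.6,fy=3.6,interpolation=cv2.INTER_CUBIC))
c=cv2.imread('pics/s4.png')[110:280,90:340]
cv2.imwrite('pics/s4c.png',cv2.resize(c,None,fx=3.2,fy=3.2,interpolation=cv2.INTER_CUBIC))
E
```

```text
7.5167 [ 0.55823323 -0.17897602  0.20444765] [-0.69518246  0.8313383  -1.58879483] [-0.00120014 -0.12701151]
```

View pics/w4.png

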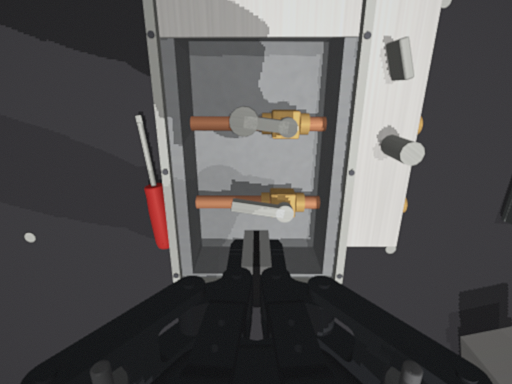

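View pics/t4c.png

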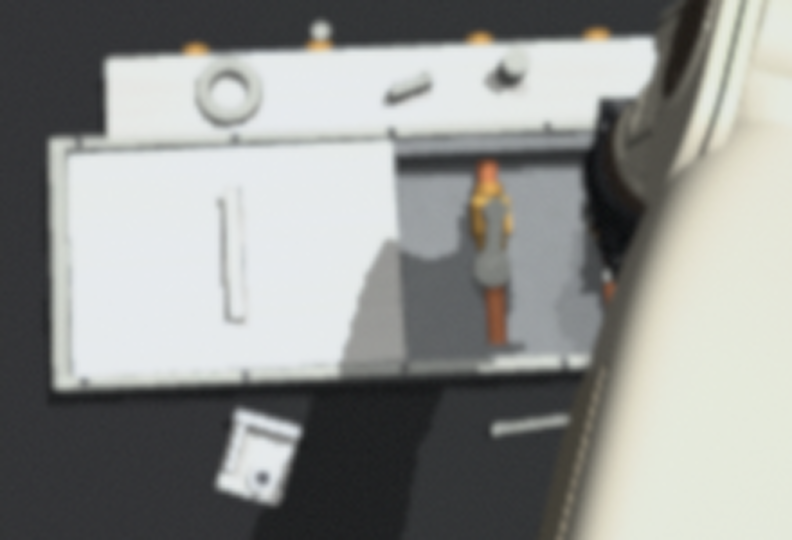

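View pics/s4c.png

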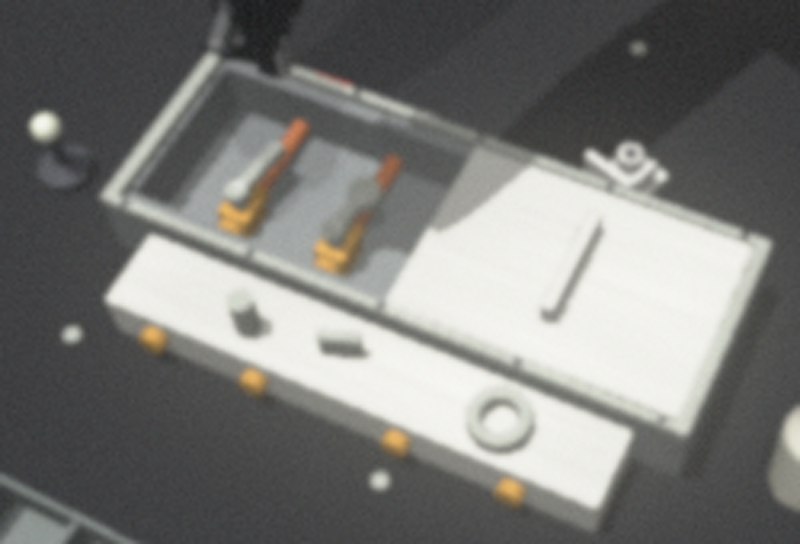

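Cover is flush with the left stop. In the wrist view the disc is at (243,121) with its pivot at (288,128). The plain handle runs (233,207)–(286,213).

```bash
python3 - <<'E'
from h import *
T=np.load('T4.npy')
for n,q in [('disc',(243,121)),('piv',(288.5,127.5)),('pend',(234,207)),('ppiv',(285,213)),('disc L',(229,121)),('disc bot',(243,135))]:
    print(n,tobox(onz('wrist',*q,.058,T)).round(4))
for q,z in [((160,38),.076),((360,38),.076)]: print('cover edge',tobox(onz('wrist',*q,z,T)).round(4))
E
```

```text
disc [-0.0148 -0.074 ]
piv [ 0.0309 -0.0804]
pend [-0.0261 -0.1673]
ppiv [ 0.0305 -0.1745]
disc L [-0.0288 -0.074 ]
disc bot [-0.015  -0.0879]
cover edge [-0.0842 -0.0023]
cover edge [ 0.0873 -0.0022]
```

Everything matches the given geometry (pivot 0.031/-0.080; handle angle about 0.13). I'll compute the arc of finger positions, then descend behind the disc.

Emit:
send_rows([
  {"dx": -0.006,"dy": 0.007,"dz": -0.03,"wx": 0,"wy": 0,"wz": 0,"gripper": 1},
  {"dx": -0.0115,"dy": 0.0145,"dz": -0.06,"wx": 0,"wy": 0,"wz": 0,"gripper": 1},
  {"dx": -0.0115,"dy": 0.0145,"dz": -0.09,"wx": 0,"wy": 0,"wz": 0,"gripper": 1},
  {"dx": -0.0115,"dy": 0.0145,"dz": -0.115,"wx": 0,"wy": 0,"wz": 0,"gripper": 1},
  {"dx": -0.0115,"dy": 0.0145,"dz": -0.135,"wx": 0,"wy": 0,"wz": 0,"gripper": 1},
  {"dx": -0.0115,"dy": 0.0145,"dz": -0.15,"wx": 0,"wy": 0,"wz": 0,"gripper": 1},
  {"dx": -0.0115,"dy": 0.0145,"dz": -0.16,"wx": 0,"wy": 0,"wz": 0,"gripper": 1},
  {"dx": -0.0115,"dy": 0.0145,"dz": -0.16,"wx": 0,"wy": 0,"wz": 0,"gripper": 1},
  {"dx": -0.0115,"dy": 0.0145,"dz": -0.16,"wx": 0,"wy": 0,"wz": 0,"gripper": 1},
])

```text
time_s: 8.42
position: [0.5474, -0.1632, 0.0453]
eef_rot: [-180.0, 0.0, 2.2]
wrist_force: [-0.4, 0.2, 0.2]
width: -0.0
```

```bash
python3 - <<'E'
from h import *
s=readout.sense();p=s['position'];print(s['time_s'],p,s['eef_rot'],s['wrist_force'],tobox(p))
piv=np.array([.0305,-.080])
for t in np.linspace(.1,np.pi/2,18):
    d=np.array([-np.cos(t),np.sin(t)]);n=np.array([np.sin(t),np.cos(t)])
    k=min(14.5/max(n[0],1e-6),11/n[1] if n[1]>1e-6 else 99); h=(14.5*n[0]+11*n[1]+k)/2/1000
    c=piv+.043*d-n*(.015+h); print(round(t,2),c.round(4),(toworld(c)-p[:2]).round(4))
E
```

```text
8.4167 [ 0.54738099 -0.16315857  0.04530306] [-1.79976344e+02  3.34080472e-02  2.23281111e+00] [-0.37727018  0.19746526  0.1622117 ] [-0.01149375 -0.11082496]
0.1 [-0.015  -0.1023] [-0.0038  0.0084]
0.19 [-0.0168 -0.0989] [-0.0057  0.0117]
0.27 [-0.0184 -0.0953] [-0.0075  0.0152]
0.36 [-0.0198 -0.0916] [-0.009   0.0189]
0.45 [-0.0209 -0.0878] [-0.0102  0.0227]
0.53 [-0.0217 -0.0838] [-0.0111  0.0266]
0.62 [-0.0222 -0.0798] [-0.0118  0.0306]
0.71 [-0.0224 -0.0758] [-0.0121  0.0346]
0.79 [-0.0224 -0.0718] [-0.0122  0.0387]
0.88 [-0.0221 -0.0678] [-0.0121  0.0427]
0.97 [-0.021  -0.0634] [-0.0112  0.0471]
1.05 [-0.0189 -0.0587] [-0.0093  0.0518]
1.14 [-0.0165 -0.0543] [-0.0069  0.0563]
1.22 [-0.0136 -0.0502] [-0.0042  0.0605]
1.31 [-0.0104 -0.0464] [-0.0012  0.0644]
1.4 [-0.0069 -0.0429] [0.0022 0.0681]
1.48 [-0.0031 -0.0398] [0.0059 0.0713]
1.57 [ 0.001 -0.037] [0.0099 0.0742]
```

Emit:
send_rows([
  {"dx": -0.004,"dy": 0.004,"dz": 0,"wx": 0,"wy": 0,"wz": 0,"gripper": 1},
  {"dx": -0.004,"dy": 0.008,"dz": 0,"wx": 0,"wy": 0,"wz": 0,"gripper": 1},
  {"dx": -0.006,"dy": 0.012,"dz": 0,"wx": 0,"wy": 0,"wz": 0,"gripper": 1},
  {"dx": -0.0075,"dy": 0.015,"dz": 0,"wx": 0,"wy": 0,"wz": 0,"gripper": 1},
  {"dx": -0.009,"dy": 0.019,"dz": 0,"wx": 0,"wy": 0,"wz": 0,"gripper": 1},
  {"dx": -0.01,"dy": 0.0225,"dz": 0,"wx": 0,"wy": 0,"wz": 0,"gripper": 1},
  {"dx": -0.011,"dy": 0.0265,"dz": 0,"wx": 0,"wy": 0,"wz": 0,"gripper": 1},
  {"dx": -0.012,"dy": 0.0305,"dz": 0,"wx": 0,"wy": 0,"wz": 0,"gripper": 1},
  {"dx": -0.012,"dy": 0.0345,"dz": 0,"wx": 0,"wy": 0,"wz": 0,"gripper": 1},
  {"dx": -0.012,"dy": 0.0385,"dz": 0,"wx": 0,"wy": 0,"wz": 0,"gripper": 1},
  {"dx": -0.012,"dy": 0.0425,"dz": 0,"wx": 0,"wy": 0,"wz": 0,"gripper": 1},
])

```text
time_s: 9.33
position: [0.5352, -0.1213, 0.0451]
eef_rot: [180.0, 0.0, 2.1]
wrist_force: [0.8, -5.0, 0.1]
width: 0.0001
```

```bash
python3 - <<'E'
from h import *
s=readout.sense();p=s['position'];print(s['time_s'],p,s['wrist_force'],tobox(p))
snap('scene','s5.png');snap('wrist','w5.png')
a=cv2.imread('pics/s5.png')[110:280,90:340]
cv2.imwrite('pics/s5c.png',cv2.resize(a,None,fx=3.2,fy=3.2,interpolation=cv2.INTER_CUBIC))
E
```

```text
9.3333 [ 0.53519125 -0.12132788  0.04512642] [ 0.83992141 -5.0316756   0.08565505] [-0.02221619 -0.06859433]
```

View pics/s5c.png

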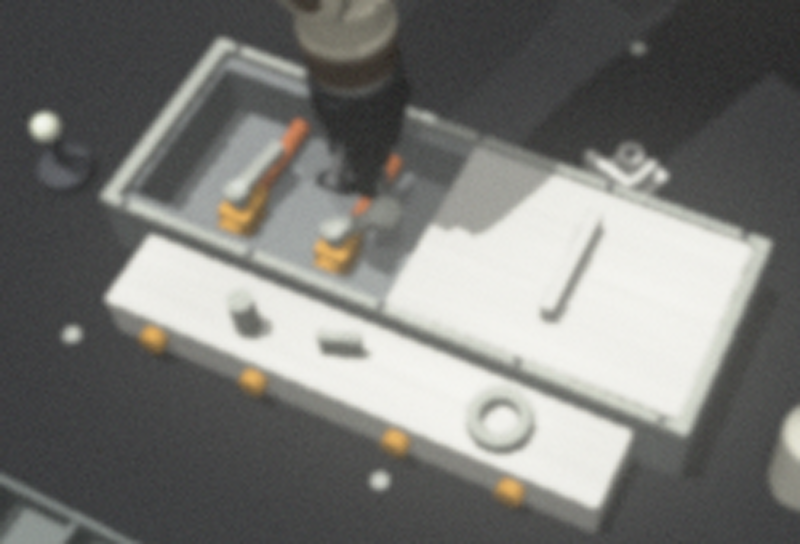

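View pics/w5.png

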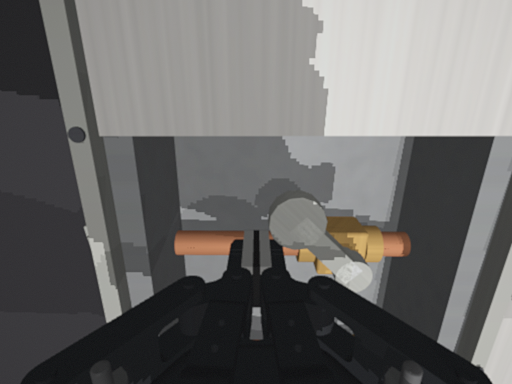

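Wrist view: the disc (297,219) is turned to about 0.8 rad, with the finger on its near side. Continuing the arc.

Emit:
send_rows([
  {"dx": 0.001,"dy": 0.0045,"dz": 0,"wx": 0,"wy": 0,"wz": 0,"gripper": 1},
  {"dx": 0.003,"dy": 0.009,"dz": 0,"wx": 0,"wy": 0,"wz": 0,"gripper": 1},
  {"dx": 0.005,"dy": 0.0135,"dz": 0,"wx": 0,"wy": 0,"wz": 0,"gripper": 1},
  {"dx": 0.008,"dy": 0.018,"dz": 0,"wx": 0,"wy": 0,"wz": 0,"gripper": 1},
  {"dx": 0.011,"dy": 0.022,"dz": 0,"wx": 0,"wy": 0,"wz": 0,"gripper": 1},
  {"dx": 0.014,"dy": 0.0255,"dz": 0,"wx": 0,"wy": 0,"wz": 0,"gripper": 1},
  {"dx": 0.017,"dy": 0.029,"dz": 0,"wx": 0,"wy": 0,"wz": 0,"gripper": 1},
  {"dx": 0.019,"dy": 0.03,"dz": 0,"wx": 0,"wy": 0,"wz": 0,"gripper": 1},
])

```text
time_s: 10.1
position: [0.5541, -0.0901, 0.0449]
eef_rot: [-179.9, 0.1, 2.2]
wrist_force: [-3.2, -0.7, -0.3]
width: 0.0002
```

Emit:
send_rows([
  {"dx": 0.0015,"dy": 0,"dz": 0,"wx": 0,"wy": 0,"wz": 0,"gripper": 1},
  {"dx": 0.003,"dy": 0,"dz": 0,"wx": 0,"wy": 0,"wz": 0,"gripper": 1},
])

```text
time_s: 10.27
position: [0.5563, -0.0896, 0.0448]
eef_rot: [-179.8, 0.1, 2.2]
wrist_force: [-5.2, 3.9, 2.1]
width: -0.0003
```

```bash
python3 - <<'E'
from h import *
s=readout.sense();p=s['position'];print(s['time_s'],p,s['wrist_force'],tobox(p))
np.save('T6.npy',wT());snap('wrist','w6.png')
E
```

```text
10.2667 [ 0.55632193 -0.08963227  0.04478662] [-5.20850903  3.88450617  2.07865389] [ 7.77906687e-06 -3.76554786e-02]
```

View pics/w6.png

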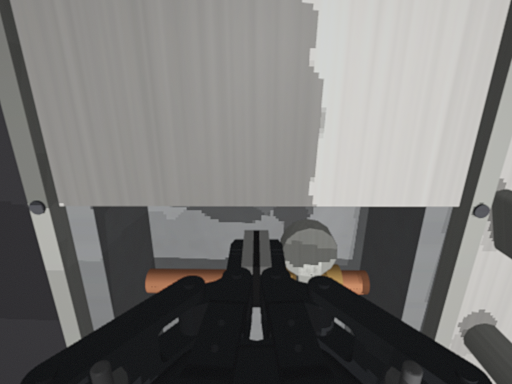

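The disc (310,248) is nearly in line with the pivot. Press on gently until it stalls.

Emit:
send_rows([
  {"dx": 0.0015,"dy": 0,"dz": 0,"wx": 0,"wy": 0,"wz": 0,"gripper": 1},
  {"dx": 0.003,"dy": 0,"dz": 0,"wx": 0,"wy": 0,"wz": 0,"gripper": 1},
])

```text
time_s: 10.48
position: [0.5589, -0.0895, 0.0447]
eef_rot: [-179.8, 0.2, 2.2]
wrist_force: [-4.4, 4.0, 0.5]
width: -0.0003
```

Emit:
send_rows([
  {"dx": 0.001,"dy": 0,"dz": 0,"wx": 0,"wy": 0,"wz": 0,"gripper": 1},
  {"dx": 0.002,"dy": 0,"dz": 0,"wx": 0,"wy": 0,"wz": 0,"gripper": 1},
])

```text
time_s: 10.65
position: [0.5594, -0.0895, 0.0444]
eef_rot: [-179.8, 0.3, 2.2]
wrist_force: [-9.4, 3.3, 4.1]
width: -0.0001
```

Emit:
send_rows([
  {"dx": 0.001,"dy": 0,"dz": 0,"wx": 0,"wy": 0,"wz": 0,"gripper": 1},
  {"dx": 0.002,"dy": 0,"dz": 0,"wx": 0,"wy": 0,"wz": 0,"gripper": 1},
  {"dx": 0.002,"dy": 0,"dz": 0,"wx": 0,"wy": 0,"wz": 0,"gripper": 1},
])

```text
time_s: 10.9
position: [0.5596, -0.0895, 0.0443]
eef_rot: [-179.7, 0.5, 2.2]
wrist_force: [-11.7, 2.8, 6.6]
width: -0.0001
```

```bash
python3 - <<'E'
from h import *
s=readout.sense();p=s['position'];print(s['time_s'],p,s['wrist_force'],tobox(p))
E
```

```text
10.9 [ 0.55957009 -0.08945165  0.0443076 ] [-11.74027814   2.82382026   6.55274955] [ 0.00326026 -0.03758833]
```

Stalled at 12 N, well above the 3–4 N friction, with the finger where the stop should be. Back off, lift and check.

Emit:
send_rows([
  {"dx": -0.01,"dy": 0,"dz": 0,"wx": 0,"wy": 0,"wz": 0,"gripper": 1},
  {"dx": -0.02,"dy": 0,"dz": 0,"wx": 0,"wy": 0,"wz": 0,"gripper": 1},
  {"dx": -0.025,"dy": -0.005,"dz": 0.01,"wx": 0,"wy": 0,"wz": 0,"gripper": 1},
  {"dx": -0.025,"dy": -0.005,"dz": 0.04,"wx": 0,"wy": 0,"wz": 0,"gripper": 1},
  {"dx": -0.025,"dy": -0.005,"dz": 0.07,"wx": 0,"wy": 0,"wz": 0,"gripper": 1},
  {"dx": -0.025,"dy": -0.005,"dz": 0.1,"wx": 0,"wy": 0,"wz": 0,"gripper": 1},
  {"dx": -0.025,"dy": -0.02,"dz": 0.13,"wx": 0,"wy": 0,"wz": 0,"gripper": 1},
  {"dx": -0.02,"dy": -0.04,"dz": 0.16,"wx": 0,"wy": 0,"wz": 0,"gripper": 1},
  {"dx": -0.01,"dy": -0.06,"dz": 0.18,"wx": 0,"wy": 0,"wz": 0,"gripper": 1},
  {"dx": -0.005,"dy": -0.09,"dz": 0.18,"wx": 0,"wy": 0,"wz": 0,"gripper": 1},
  {"dx": -0.005,"dy": -0.09,"dz": 0.18,"wx": 0,"wy": 0,"wz": 0,"gripper": 1},
  {"dx": -0.005,"dy": -0.09,"dz": 0.18,"wx": 0,"wy": 0,"wz": 0,"gripper": 1},
])

```text
time_s: 11.9
position: [0.5604, -0.1831, 0.2265]
eef_rot: [180.0, -0.2, 2.0]
wrist_force: [0.1, 1.5, -0.7]
width: 0.0001
```

```bash
python3 - <<'E'
from h import *
s=readout.sense();p=s['position'];print(s['time_s'],p,s['wrist_force'],tobox(p))
np.save('T7.npy',wT());snap('wrist','w7.png')
E
```

```text
11.9 [ 0.56035705 -0.18310489  0.22652577] [ 0.1285572   1.46407936 -0.69654123] [ 0.00077829 -0.13121198]
```

View pics/w7.png

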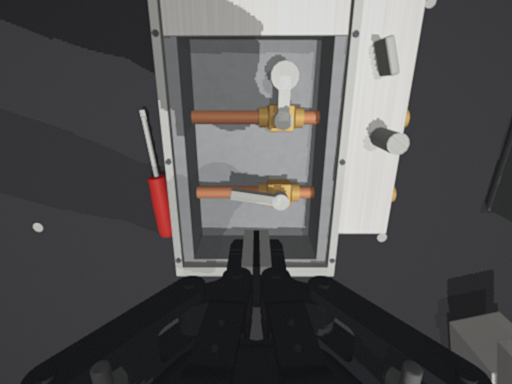

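```bash
python3 - <<'E'
from h import *
T=np.load('T7.npy')
for n,q in [('disc',(285,75.5)),('piv',(284,119)),('pend',(231,196)),('ppiv',(281,202))]:
    print(n,tobox(onz('wrist',*q,.058,T)).round(4))
for q,z in [((165,37),.076),((350,37),.076)]: print('cover edge',tobox(onz('wrist',*q,z,T)).round(4))
im=cv2.imread('pics/w7.png')[30:140,180:330]
g=cv2.resize(im,None,fx=5,fy=5,interpolation=cv2.INTER_CUBIC); cv2.imwrite('pics/w7c.png',g)
E
```

```text
disc [ 0.0306 -0.0353]
piv [ 0.0309 -0.0788]
pend [-0.0285 -0.1673]
ppiv [ 0.0305 -0.175 ]
cover edge [-0.0833 -0.0028]
cover edge [ 0.0879 -0.0027]
```

View pics/w7c.png

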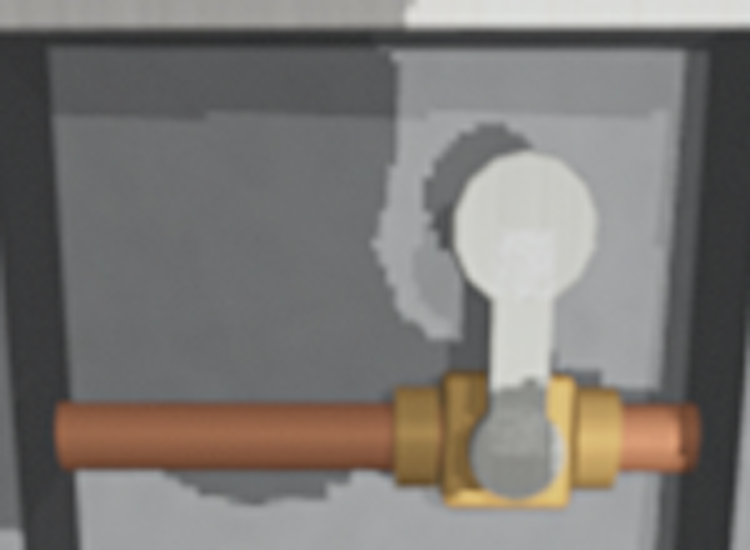

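Disc (0.031,-0.035) is straight along +y from the pivot, so the valve is shut. The plain handle is unchanged. Move clear and check the whole scene.

Emit:
send_rows([
  {"dx": 0,"dy": 0,"dz": 0.03,"wx": 0,"wy": 0,"wz": 0,"gripper": 1},
  {"dx": -0.01,"dy": 0,"dz": 0.06,"wx": 0,"wy": 0,"wz": 0,"gripper": 1},
  {"dx": -0.04,"dy": 0,"dz": 0.08,"wx": 0,"wy": 0,"wz": 0,"gripper": 1},
  {"dx": -0.07,"dy": -0.01,"dz": 0.09,"wx": 0,"wy": 0,"wz": 0,"gripper": 1},
  {"dx": -0.1,"dy": -0.02,"dz": 0.1,"wx": 0,"wy": 0,"wz": 0,"gripper": 1},
  {"dx": -0.13,"dy": -0.03,"dz": 0.1,"wx": 0,"wy": 0,"wz": 0,"gripper": 1},
  {"dx": -0.16,"dy": -0.05,"dz": 0.1,"wx": 0,"wy": 0,"wz": 0,"gripper": 1},
  {"dx": -0.19,"dy": -0.07,"dz": 0.1,"wx": 0,"wy": 0,"wz": 0,"gripper": 1},
  {"dx": -0.22,"dy": -0.09,"dz": 0.1,"wx": 0,"wy": 0,"wz": 0,"gripper": 1},
  {"dx": -0.25,"dy": -0.11,"dz": 0.1,"wx": 0,"wy": 0,"wz": 0,"gripper": 1},
  {"dx": -0.25,"dy": -0.11,"dz": 0.1,"wx": 0,"wy": 0,"wz": 0,"gripper": 1},
  {"dx": -0.25,"dy": -0.11,"dz": 0.1,"wx": 0,"wy": 0,"wz": 0,"gripper": 1},
])

```text
time_s: 12.95
position: [0.3083, -0.2913, 0.3255]
eef_rot: [-180.0, -0.0, 2.0]
wrist_force: [0.6, 0.3, -1.0]
width: -0.0004
```

```bash
python3 - <<'E'
from h import *
s=readout.sense();p=s['position'];print(s['time_s'],p,s['wrist_force'],s['qd'])
snap('top','t8.png');snap('scene','s8.png')
c=cv2.imread('pics/t8.png')[140:290,180:400]
cv2.imwrite('pics/t8c.png',cv2.resize(c,None,fx=3.6,fy=3.6,interpolation=cv2.INTER_CUBIC))
E
```

```text
12.95 [ 0.30828534 -0.2913096   0.3254822 ] [ 0.55979695  0.31079859 -1.04561032] [ 2.94143425  1.14877852  0.95471056 -0.31367042  0.45604991  0.26741304]
```

View pics/t8c.png

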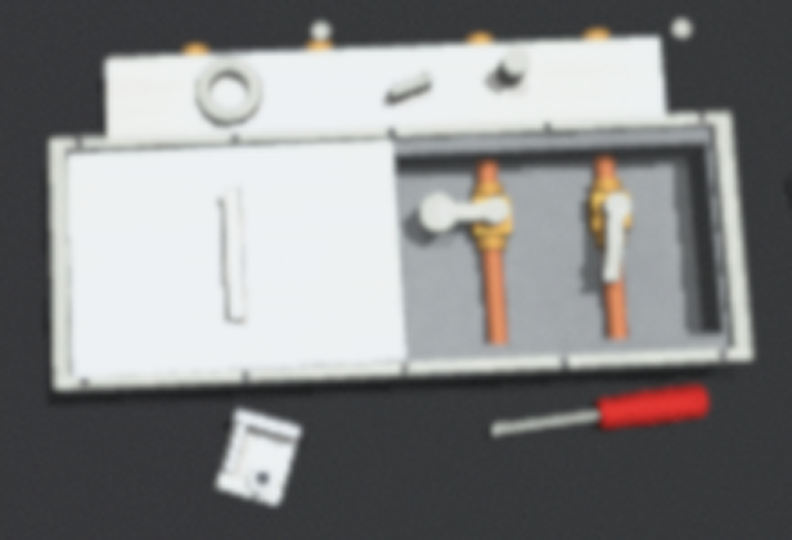

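View pics/s8.png

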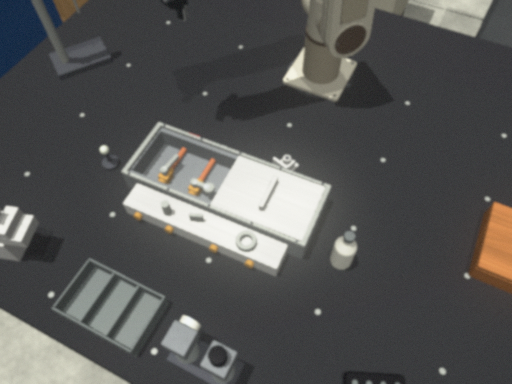

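The cover is flush with the left stop, the marked handle lies along +y, and the bystanders are where they were in the first pictures.

```bash
python3 -c "
from workcell import ctrl; print(ctrl.job_done())"
```

```text
the job is handed in; nothing more can be done
None
```

The air is off: the cover is at the left end stop, the marked valve is shut, and the job was handed in at about 13 s.

- **Cover:** I pushed it by its bar along the guides. At the stop the motion stalled and the force rose from about 6 N to 11 N. The TCP was then at box y 0.107, against 0.108 expected. The last top view shows the cover flat and flush with the stop.
- **Marked valve:** This was the one at box y -80 mm. I pushed its disc round from about 0.13 rad until it stalled at about 12 N. The disc then measured (0.031, -0.035) in box coordinates, against (0.030, -0.035) expected for fully shut.
- **Plain handle and bystanders:** The plain handle's measured end moved about 2 mm between the two wrist views, which is within measuring error. By eye, the bystanders look unmoved in the last pictures.
- **Finish:** The fingers end well clear, at a height of 0.325 m, with no contact force.

One check disagreed slightly. The wrist camera put the cover's near edge at box y -2 to -3 mm, where 0 is expected. I put this down to calibration error, because the box's right-hand corners read about 1.5 mm off in the same direction.

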